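Step the photometer's filter turret four clicks

ROBOT

A 6-joint arm with a two-finger parallel gripper is mounted at the origin on the work surface. World frame = base frame: x ahead of the robot, y to its left, z up, the work surface at z = 0. Lengths are in mm, angles in rad, forces in N, time in s.
With the tool pointing down it reaches from about 400 to 925 mm from the base axis. Payload 12.5 kg.
Tool frame: the origin (TCP) lies at the centre of the arm's flange, where the gripper is bolted on; the fingertips stand 190 mm ahead of it and the grasp point (between the pads) lies 171 mm ahead of it; z points along the fingers, y is the line along which they close (so a half turn about z gives the same grasp; the last joint's range is limited). The gripper opens to 95 mm and grips with 3 to 60 N. Pads are 20 mm wide; open, the fingers measure 119 mm over their backs; the gripper's body (75 mm by 180 mm) begins 59 mm behind the grasp point.
Start: joints at [1.218, 0.491, 1.559, -0, 1.092, -0.106], TCP at [152.665, 606.068, 404.761] pointing down, gripper open.
Joint ranges: [-3.1, 3.1], [-0.84, 2.19], [0.05, 2.79], [-1.13, 4.28], [0.06, 2.93], [-2.69, 2.69]. Speed limits (rad/s): [2.22, 2.22, 2.79, 3.14, 3.14, 3.14].

INTERFACE

Orientations are given as [roll, pitch, yaw] about the fixed x, y, z axes, in that order (R = Rz(yaw) Ry(pitch) Rx(roll)).
In Python, from cell import env, read_camera, search_frame, cut_out gives the robot as it stands. The module is installed in compiled form; this text tells all that it offers.
- The arm moves only by the tool move_arm, never from a script. Its argument "commands" is a list of rows, each a list of 3 entries, a list of its own where there are three numbers: the shift along the world's x, y, z normalised to -1 to 1, where 1 is 0.03 m, then the turn about the world's z normalised to -1 to 1, where 1 is 0.08 rad, then the opening, from -1 (shut) to 1 (fully open), so that 0 is half open. A call has 1 to 20 rows; each row shifts and turns the commanded pose from where the row before left it; what a row does not reach is not made up. A row lasts 1/12 s, in which the tool goes at most 41.7 mm and 7.16 degrees, less where a joint would pass 70% of its speed; a pose out of reach is approached as far as the arm can. A call with a number of a shift or a turn outside -1 to 1 is refused whole. A call with a gripper value outside its range is refused whole. The fingers move at their own pace and stop on an object; the grip force is fixed at half the most. Time passes only in rows, so rows that do not move let the fingers close. It gives the time, the measured TCP pose, the force, the opening and the grip force at its end, in the units of the state.
- env.state(): the state, without advancing time (a new reading comes with each control period).
- read_camera(name): name is "side" or "top" or "wrist"; returns a dict with "image" (420x560x3 uint8, red, green, blue), "fx", "fy", "cx", "cy" (pixels), "rvec" (rotation vector, rad) and "tvec" (3), from world to camera coordinates, as OpenCV has them. Camera axes: x right, y down, z forward; pixel columns grow to the right and rows downward; lengths in mm; the calibration is good to about 2 mm. A picture is of the moment at which its call begins. There is no depth.
- env.job_done(): hands the job in; it is judged then, once.
Trained networks look in a picture, given as the dict that the camera call returned (one of the last four; its "shot" number tells which), for a name from the list of things; names that differ only in an ending like _2 or _b are one class to them, and where a whole thing is asked for, a point or a joint stands for the part that bears it (a point fixed in the world has none). Each returns a list of dicts, best first, with "confidence" (0 to 1); they miss things now and then, are a little off and sometimes report something else, mostly with a low value. They report only what shows in the picture. A call takes as long as a camera call.
- search_frame(thing, picture): "at" ([column, row] in pixels, amid what is visible of it).
- cut_out(thing, picture): "region" (420x560 bool, what is visible of it) and "at" ([column, row] in pixels, amid what is visible of it).
The state is a dict: "t": time; "joints": joint angles; "qvel": joint speeds; "tau": joint torques, N m; "eef_pos": TCP position; "tcp_rot": TCP orientation; "ft_force": force on the tool from outside, world axes, zero at the start; "moment": the same for the moment, N m; "opening": opening from 0.0 (shut) to 1.0 (fully open); "grip_force": force on a finger pad.
Only numpy, scipy, OpenCV 4.12 (cv2) and the standard library are available. Lean on these libraries where they do the work, as an engineer would, in place of code of your own. Each camera call takes 0.05 s, during which the arm holds its last target. There are 200 camera calls.

TASK

On the pale blue photometer, free the notched filter turret: pull its sprung T-handled index plunger up, twist it a quarter turn clockwise (seen from above) and let it down into the rest notch so that it stays retracted by itself. Then turn the turret by its black bar knob exactly four clicks clockwise, without going past the fourth, and let go, leaving it settled in that click with the plunger still parked. Leave the vials, bottles and other things around it standing where they are.

Things in the scene. Friction and masses are not known exactly. Their poses are not given: they have to be found in the camera images.
- photometer: bench filter photometer fixed to the table, pale blue. Base 380 x 250 mm, its flat deck 80 mm above the table; origin at table level, on the turret's vertical axis. Its x axis points away from the robot at yaw 0: the base spans x -160 to +220 mm, y -125 to +125 mm. A console 62 mm tall stands on the deck from x = +127 mm back. The plunger stands on the -x side, 93 mm from the turret's axis.
- knob_grip (a point): grip point on the turret's axis, in the middle of its black bar knob, 148 mm above the table. The bar is 70 mm long (along this frame's y), 18 mm wide (along x) and 48 mm tall (120 to 168 mm above the table); a white line on its top marks the -y end. It is gripped across its 18 mm. Below it are a hub 44 mm across and the aluminium turret disc, 196 mm across with 12 rim notches, its top 98 mm above the table. The frame turns with the turret.
- turret (a joint): angle of the turret and knob, rad; 0 at the start, grows clockwise seen from above. It clicks every 30 degrees (0.524 rad), at each multiple of that angle, and turns without end stops; up to about 0.1 N m is needed to pass from one click to the next, and let go within about 10 degrees of a click it springs into it. While the plunger is down its pin sits in a rim notch and blocks the turret to within about 3 degrees.
- plunger_grip (a point): centre of the plunger's plain steel T-handle, 156 mm above the table with the plunger down. The T bar is 60 mm long (along this frame's x), 14 mm wide (along y), 20 mm tall, and is gripped across its 14 mm. At the start it points at the turret's axis. The frame rises and twists with the plunger. Under it is a fixed square steel collar 33 mm wide, its top 127 mm above the table.
- plunger (a joint): lift of the plunger, m: 0 = down, pin in the turret; stop at 0.017. A spring pulls it down with 6 N at 0 and 10 N at 0.016. A cross pin under the T runs in a slot of the collar, so the plunger can twist only when lifted more than 0.0135; resting in the rest notch it stays at about 0.0105, with its pin clear of the turret.
- plunger_twist (a joint): twist of the plunger, rad: 0 at the start (T pointing at the turret's axis), grows clockwise seen from above; the rest notch lies at 1.571 (T square to that), stop at 1.72. Let down within about 8 degrees of the notch, it drops in.
- vial_a: capped brown blood vial, 22 mm across, 66 mm tall, standing on the photometer's deck near its robot-side corner; a bystander, origin at the centre of its underside
- vial_b: second such vial, on the deck's other robot-side corner; a bystander, origin at the centre of its underside
- vial_rack: white rack 90 x 150 mm holding vials, 74 mm tall, on the table; a bystander, origin at the centre of its underside
- beaker: open glass beaker, 70 mm across, 90 mm tall; a bystander, origin at the centre of its underside
- amber_bottle: dark brown reagent bottle, 68 mm across, 150 mm tall; a bystander, origin at the centre of its underside
- white_bottle: white plastic bottle, 56 mm across, 120 mm tall; a bystander, origin at the centre of its underside

How it is judged:
By the outcome, as a careful person would: the job done as asked, in the order asked, and still so for the second after the job is handed in, with the robot touching nothing.
It also fails if it takes over 53 s, if anything falls off the work surface, if the arm or the gripper's body presses on something with over 40 N, if the wrist force passes 120 N, or if a joint passes its speed limit or range.

## Working session

There is one attempt and no reset: what is moved stays moved. The work goes in short steps, Python scripts to look and compute and a tool call to move; the robot and the scene stay as the last step left them, time stands still between calls to the robot, and variables do not carry over. Pictures are saved under pics/ and viewed, at most 10 in all, crops included, and the job is handed in when it is done.

Besides the shell and the picture viewer there is one more tool, called as name(argument=value, ...), one argument or row to a line, values as JSON. move_arm: Moves the arm, as the interface text tells. Its arguments: {"type":"object","properties":{"commands":{"type":"array","items":{"type":"array"}}},"required":["commands"]}

```bash
mkdir -p pics; cat > h.py <<'E'
import numpy as np, cv2
from cell import env, read_camera, search_frame, cut_out
def P(c):
    R=cv2.Rodrigues(np.array(c["rvec"],float))[0]; return R,np.array(c["tvec"],float).ravel()
def at_z(c,uv,z):
    R,t=P(c); d=R.T@np.array([(uv[0]-c["cx"])/c["fx"],(uv[1]-c["cy"])/c["fy"],1]); o=-R.T@t
    return o+d*(z-o[2])/d[2]
def proj(c,p):
    R,t=P(c); q=R@np.array(p,float)+t; return [c["fx"]*q[0]/q[2]+c["cx"],c["fy"]*q[1]/q[2]+c["cy"]]
def save(c,n): cv2.imwrite("pics/"+n,c["image"][:,:,::-1])
E
python3 - <<'E'
from h import *
s=env.state(); print(s["t"],s["eef_pos"],s["tcp_rot"],s["opening"])
ims=[]
for n in("top","side"):
    c=read_camera(n); ims.append(c["image"]); R,t=P(c); print(n,-R.T@t,c["fx"])
    for th,z in(("photometer",80),("knob_grip",168),("plunger_grip",166),("vial_a",140),("amber_bottle",150),("white_bottle",120),("beaker",90),("vial_rack",74)):
        for r in search_frame(th,c)[:2]: print(th,np.round(r["at"]),round(r["confidence"],2),np.round(at_z(c,r["at"],z)))
    save(c,n+"0.png")
E
```

```text
0.0 [152.62754149 606.0401858  404.14634315] [-3.14043346e+00 -1.14960179e-04  2.89482564e+00] 1.0030017933502111
top [354.13742157  50.07266429 873.11349577] 405.1602329786228
photometer [315. 183.] 0.8 [591. -21.  80.]
knob_grip [314. 183.] 0.67 [564. -11. 168.]
plunger_grip [303. 219.] 0.53 [498.   9. 166.]
vial_a [240. 232.] 0.7 [480. 123. 140.]
vial_a [297. 219.] 0.64 [503.  19. 140.]
amber_bottle [413. 220.] 0.63 [ 500. -193.  150.]
white_bottle [199. 209.] 0.8 [528. 204. 120.]
beaker [405. 281.] 0.68 [ 393. -188.   90.]
vial_rack [212. 169.] 0.85 [622. 192.  74.]
side [ 430.28185968 -432.44502598  705.53708709] 405.281630382238
photometer [355. 273.] 0.79 [618. -94.  80.]
knob_grip [332. 235.] 0.82 [572. -70. 168.]
plunger_grip [280. 206.] 0.55 [495.   2. 166.]
vial_a [244. 266.] 0.65 [426. -91. 140.]
vial_a [266. 177.] 0.57 [482.  98. 140.]
amber_bottle [281. 210.] 0.74 [499.   8. 150.]
amber_bottle [312. 362.] 0.69 [ 505. -259.  150.]
white_bottle [291. 164.] 0.78 [538. 147. 120.]
beaker [239. 345.] 0.68 [ 406. -201.   90.]
vial_rack [330. 167.] 0.79 [630. 173.  74.]
```

View pics/top0.png

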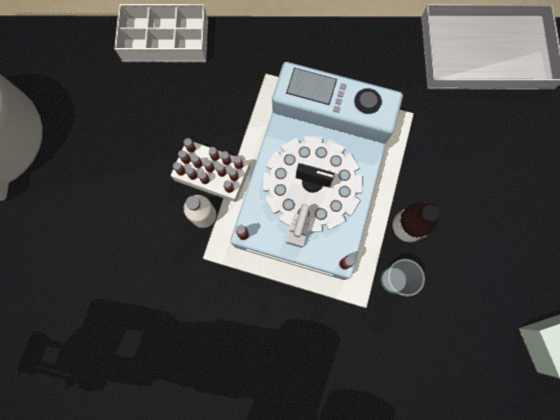

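View pics/side0.png

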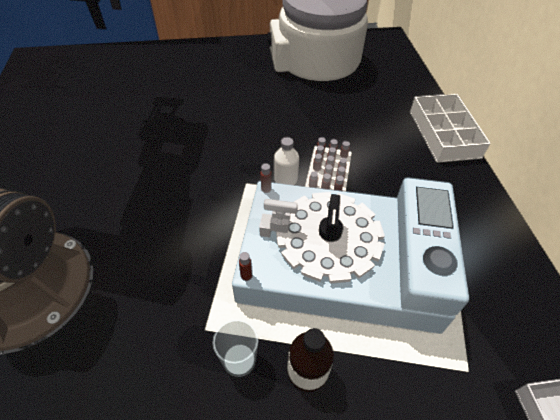

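```bash
python3 - <<'E'
from h import *
for n in("top","side"):
    c=read_camera(n)
    o=cv2.resize(c["image"][:,:,::-1],None,fx=1,fy=1).copy()
    for th,z in(("photometer",80),("turret",98),("knob_grip",168),("plunger_grip",166),("plunger",166)):
        for r in cut_out(th,c)[:1]:
            m=r["region"].astype(np.uint8); k,_=cv2.findContours(m,0,1); k=max(k,key=cv2.contourArea)
            b=cv2.boxPoints(cv2.minAreaRect(k)); print(n,th,round(r["confidence"],2),m.sum(),np.round(r["at"]),[np.round(at_z(c,p,z)[:2]).tolist() for p in b])
            cv2.drawContours(o,[k],-1,(0,0,255) if th!="turret" else (0,255,0),1)
    x0,y0=(220,110) if n=="top" else (220,150)
    cv2.imwrite(f"pics/c_{n}.png",cv2.resize(o[y0:y0+180,x0:x0+200],(800,600) if 0 else (660,594),interpolation=cv2.INTER_CUBIC))
E
```

```text
top photometer 0.98 33068 [315. 180.] [[437.0, 200.0], [894.0, 84.0], [778.0, -266.0], [346.0, -114.0]]
top turret 0.93 6593 [314. 181.] [[521.0, 102.0], [709.0, 55.0], [653.0, -136.0], [471.0, -80.0]]
top knob_grip 0.59 6972 [314. 185.] [[509.0, 101.0], [682.0, 52.0], [625.0, -123.0], [457.0, -66.0]]
top plunger_grip 0.53 261 [301. 218.] [[469.0, 27.0], [528.0, 14.0], [525.0, -2.0], [466.0, 11.0]]
top plunger 0.68 250 [302. 216.] [[470.0, 26.0], [528.0, 12.0], [525.0, -2.0], [466.0, 11.0]]
side photometer 0.58 37778 [354. 275.] [[355.0, -169.0], [423.0, 245.0], [954.0, 61.0], [743.0, -281.0]]
side turret 0.77 7098 [334. 236.] [[465.0, -48.0], [579.0, 133.0], [719.0, -13.0], [596.0, -159.0]]
side plunger_grip 0.94 456 [280. 204.] [[464.0, -17.0], [471.0, 24.0], [529.0, 9.0], [519.0, -31.0]]
side plunger 0.81 411 [279. 208.] [[464.0, -15.0], [471.0, 22.0], [528.0, 7.0], [519.0, -29.0]]
```

View pics/c_top.png

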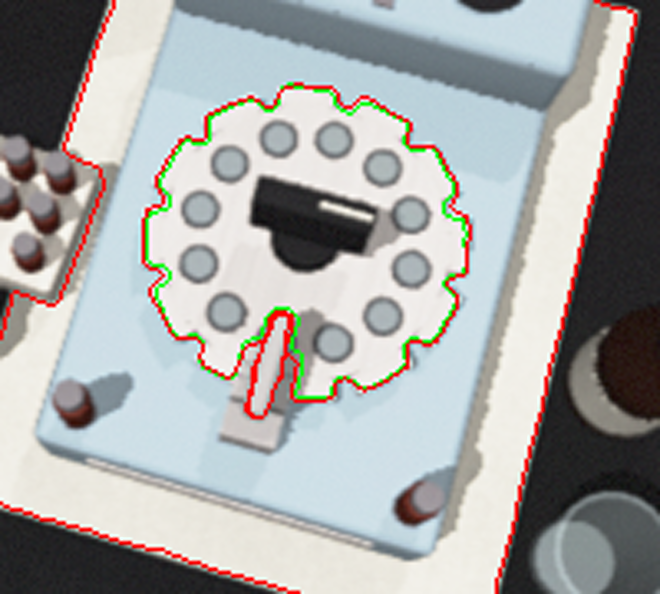

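move_arm(
  commands=[
    [[0.57,-0.98,0],0,1],
    [[0.57,-0.98,0],0,1],
    [[0.57,-0.98,0],0,1],
    [[0.57,-0.98,0],0,1],
    [[0.57,-0.98,0],0,1],
    [[0.57,-0.98,0],0,1],
    [[0.57,-0.98,0],0,1],
    [[0.57,-0.98,0],0,1],
    [[0.57,-0.98,0],0,1],
    [[0.57,-0.98,0],0,1],
    [[0.57,-0.98,0],0,1],
    [[0.57,-0.98,0],0,1],
    [[0.57,-0.98,0],0,1],
    [[0.57,-0.98,0],0,1],
    [[0.57,-0.98,0],0,1],
    [[0.57,-0.98,0],0,1],
    [[0.57,-0.98,0],0,1],
    [[0.57,-0.98,0],0,1],
    [[0.57,-0.98,0],0,1],
    [[0,0,0],0,1],
  ],
)

```text
t: 3.17
eef_pos: [479.9, 43.7, 404.8]
tcp_rot: [-3.141, 0.002, 2.892]
ft_force: [0.1, 0.3, 0.8]
opening: 1.002
grip_force: 0.0
```

```bash
python3 - <<'E'
from h import *
c=read_camera("wrist");s=env.state(); print(s["t"],s["eef_pos"],s["tcp_rot"],s["joints"]); R,t=P(c); print(-R.T@t,R[2])
o=c["image"][:,:,::-1].copy()
for th,z in(("plunger_grip",166),("turret",98),("knob_grip",168)):
    for r in cut_out(th,c)[:1]:
        m=r["region"].astype(np.uint8); k,_=cv2.findContours(m,0,1); k=max(k,key=cv2.contourArea)
        b=cv2.boxPoints(cv2.minAreaRect(k)); print(th,round(r["confidence"],2),m.sum(),np.round(r["at"]),[np.round(at_z(c,p,z)[:2],1).tolist() for p in b])
        cv2.drawContours(o,[k],-1,(0,0,255),1)
cv2.imwrite("pics/w1.png",o); cv2.imwrite("w1raw.png",c["image"][:,:,::-1]); import pickle; pickle.dump({k:c[k] for k in("fx","fy","cx","cy","rvec","tvec")},open("w1.pkl","wb"))
E
```

```text
3.2167 [478.61092311  45.3577409  404.614808  ] [3.14155179e+00 3.12925206e-04 2.89115375e+00] [-4.30173411e-02  2.86922463e-01  1.90144266e+00 -3.00026126e-05
  9.52912900e-01 -1.36335739e+00]
[411.29698885  61.17891322 384.16717659] [ 0.24676003 -0.06390767 -0.96696706]
plunger_grip 0.68 1494 [238. 254.] [[464.4, 15.2], [468.1, 29.8], [516.0, 16.6], [512.1, 1.2]]
turret 0.7 12018 [256. 326.] [[557.2, -100.4], [603.8, 81.4], [643.3, 73.5], [595.2, -114.1]]
knob_grip 0.59 12137 [255. 324.] [[521.4, -61.5], [556.5, 75.8], [586.3, 69.8], [550.1, -71.9]]
```

View pics/w1.png

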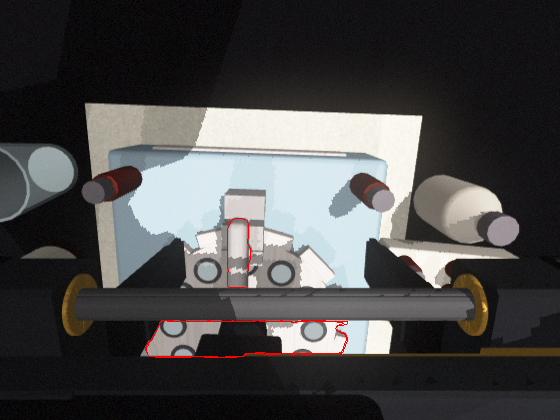

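```bash
python3 - <<'E'
from h import *
import pickle
c=read_camera("top"); w=pickle.load(open("w1.pkl","rb"))
def ln(n,c,a,b,z):
    p,q=at_z(c,a,z),at_z(c,b,z); d=q-p; print(n,p.round(1)[:2],q.round(1)[:2],np.linalg.norm(d).round(1),"yaw",round((np.arctan2(d[1],d[0])+np.pi/2),3))
ln("front",c,(231.5,242.4),(351.8,277.3),80)
ln("cons",c,(273,113),(386.7,141.8),142)
ln("knobfar",c,(298.2,163.9),(334.2,173.6),168)
ln("knobline",c,(220+320/3.3,110+203/3.3),(220+375/3.3,110+214/3.3),168)
g=cv2.imread("w1raw.png",0)
# turret disc ellipse from top cut_out, convex hull mapped to z=98
r=cut_out("turret",c)[0]; m=r["region"].astype(np.uint8); k=max(cv2.findContours(m,0,1)[0],key=cv2.contourArea); h=cv2.convexHull(k)[:,0]
X=np.array([at_z(c,p+0.0,98)[:2] for p in h]); print("disc",cv2.minEnclosingCircle(X.astype(np.float32)))
# T in several images
for n,cc in(("top",c),("side",read_camera("side"))):
    r=cut_out("plunger_grip",cc)[:1]
    for r in r:
        v=np.argwhere(r["region"])[:,::-1]; X=np.array([at_z(cc,p,164)[:2] for p in v]); u=np.linalg.svd(X-X.mean(0),full_matrices=0)[2][0]; print(n,X.mean(0),np.arctan(u[1]/u[0]))
        print(proj(cc,(496,12,156)))
E
```

```text
front [469.  145.4] [401.5 -89.3] 244.2 yaw -0.28
cons [715.4  64. ] [ 655.8 -155.2] 227.2 yaw -0.266
knobfar [601.4  16.8] [583.  -48.7] 68.0 yaw -0.275
knobline [586.9 -17.4] [580.6 -47.6] 30.9 yaw -0.205
disc ((586.288330078125, -109.12047576904297), 16.62156867980957)
top [602.71469216 211.6990649 ] -0.08506347036132397
[np.float64(301.0073540792624), np.float64(221.64484413723392)]
side [497.26868829   2.04308882] -0.30341896124006745
[np.float64(279.13958624295276), np.float64(205.81474640676083)]
```

move_arm(
  commands=[
    [[0.3,-0.55,0],-0.3,0.3],
    [[0.3,-0.55,0],0,0],
    [[0,0,-1],0,-0.2],
    [[0,0,-1],0,-0.2],
    [[0,0,0],0,-0.2],
    [[0,0,0],0,-0.2],
  ],
)

```text
t: 4.12
eef_pos: [495.6, 14.8, 344.4]
tcp_rot: [-3.141, -0.003, 2.871]
ft_force: [0.4, 0.3, 0.4]
opening: 0.638
grip_force: 0.0
```

```bash
cat > look.py <<'E'
from h import *
import sys
c=read_camera("wrist");s=env.state(); print(s["t"],s["eef_pos"],s["tcp_rot"],s["opening"])
o=c["image"][:,:,::-1].copy(); ax=np.array([np.cos(-.275),np.sin(-.275)]); ay=np.array([-ax[1],ax[0]])
for P0,L,W,z in (((496.5,12.5),30,7,166),((586.,-12.7),9,35,168)):
    q=[np.r_[np.array(P0)+a*L*ax+b*W*ay,z] for a,b in((1,1),(1,-1),(-1,-1),(-1,1))]
    cv2.polylines(o,[np.round([proj(c,p) for p in q]).astype(int)],1,(0,0,255),1)
    print(np.round([proj(c,p) for p in q]).tolist())
g=np.array(s["eef_pos"])-[0,0,171]; print("grasp",g.round(1),np.round(proj(c,g)))
cv2.imwrite("pics/"+sys.argv[1],o)
E
python3 look.py w2.png
```

```text
4.1667 [495.82535067  14.79428458 345.54655449] [ 3.14152612e+00 -1.94228027e-04  2.87143032e+00] 0.5922057821949325
[[284.0, 325.0], [257.0, 325.0], [256.0, 213.0], [286.0, 213.0]]
[[333.0, 441.0], [209.0, 440.0], [207.0, 414.0], [335.0, 414.0]]
grasp [495.8  14.8 174.5] [275. 277.]
```

View pics/w2.png

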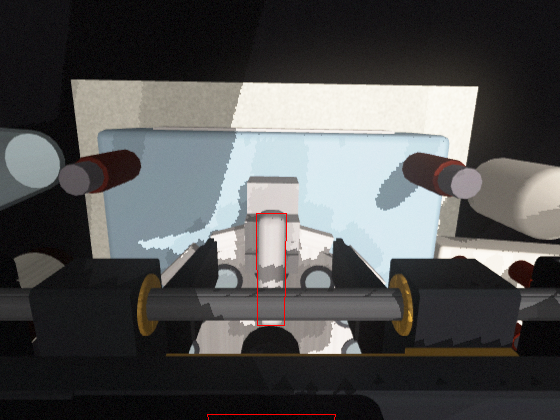

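move_arm(
  commands=[
    [[0.03,-0.08,0],-0.05,-0.2],
    [[0,0,-0.3],0,-0.2],
    [[0,0,-0.3],0,-0.2],
    [[0,0,0],0,-0.2],
    [[0,0,0],0,-0.2],
    [[0,0,0],0,-1],
    [[0,0,0],0,-1],
    [[0,0,0],0,-1],
    [[0,0,0],0,-1],
    [[0,0,0],0,-1],
    [[0,0,0],0,-1],
  ],
)

```text
t: 5.08
eef_pos: [496.5, 12.2, 326.9]
tcp_rot: [3.141, 0.0, 2.867]
ft_force: [-0.3, 2.8, 2.5]
opening: 0.144
grip_force: 30.0
```

move_arm(
  commands=[
    [[0,0,0.13],0,-1],
    [[0,0,0.13],0,-1],
    [[0,0,0.13],0,-1],
    [[0,0,0.13],0,-1],
    [[0,0,0],0,-1],
    [[0,0,0],0,-1],
    [[0,0,0],0,-1],
  ],
)

```text
t: 5.67
eef_pos: [496.4, 12.1, 342.2]
tcp_rot: [3.141, -0.0, 2.867]
ft_force: [3.1, 3.6, -11.1]
opening: 0.146
grip_force: 30.0
```

move_arm(
  commands=[
    [[0,0,0],-0.5,-1],
    [[0,0,0],-0.5,-1],
    [[0,0,0],-0.5,-1],
    [[0,0,0],-0.5,-1],
    [[0,0,0],0,-1],
  ],
)

```text
t: 6.08
eef_pos: [496.5, 12.2, 342.1]
tcp_rot: [3.141, -0.0, 2.704]
ft_force: [3.3, 5.2, -10.0]
opening: 0.146
grip_force: 30.0
```

```bash
python3 -c "
from h import *
s=env.state();print(s['moment'],s['ft_force'],s['tcp_rot'],s['eef_pos'])"
```

```text
[ 1.08010614 -0.73954461 -0.01069349] [ 3.27353572  5.16795136 -9.96331959] [ 3.14106691e+00 -2.96029395e-04  2.70406013e+00] [496.50094852  12.23634226 342.13875199]
```

move_arm(
  commands=[
    [[0,0,0],-0.9,-1],
    [[0,0,0],-0.9,-1],
    [[0,0,0],-0.9,-1],
    [[0,0,0],-0.9,-1],
    [[0,0,0],-0.9,-1],
    [[0,0,0],-0.9,-1],
    [[0,0,0],-0.9,-1],
    [[0,0,0],-0.9,-1],
    [[0,0,0],-0.9,-1],
    [[0,0,0],-0.9,-1],
    [[0,0,0],-0.9,-1],
    [[0,0,0],-0.9,-1],
    [[0,0,0],-0.9,-1],
    [[0,0,0],-0.9,-1],
    [[0,0,0],-0.9,-1],
    [[0,0,0],-0.9,-1],
    [[0,0,0],-0.9,-1],
    [[0,0,0],-0.9,-1],
    [[0,0,0],-0.9,-1],
    [[0,0,0],-0.5,-1],
  ],
)

```text
t: 7.75
eef_pos: [497.3, 12.5, 342.6]
tcp_rot: [3.138, -0.002, 1.294]
ft_force: [9.2, 8.2, -11.6]
opening: 0.143
grip_force: 30.0
```

```bash
python3 -c "
from h import *
s=env.state();print(s['moment'],s['ft_force'],s['tcp_rot'],s['eef_pos'],s['joints'])"
```

```text
[ 1.67063723 -1.80187813  0.00985644] [  9.21029607   8.20928135 -11.56490887] [ 3.13826519e+00 -1.86023088e-03  1.29439982e+00] [497.32080977  12.48495217 342.59567336] [-1.07971277e-01  3.92836603e-01  1.93815883e+00  1.76693741e-03
  8.07005787e-01  1.67208489e-01]
```

move_arm(
  commands=[
    [[0.02,0.02,-0.03],0,-1],
    [[0,0,-0.06],0,-1],
    [[0,0,-0.06],0,-1],
    [[0,0,-0.03],0,-1],
    [[0,0,0],0,-1],
    [[0,0,0],0,-1],
  ],
)

```text
t: 8.25
eef_pos: [497.7, 12.9, 337.5]
tcp_rot: [3.139, -0.001, 1.299]
ft_force: [6.4, 6.4, -4.1]
opening: 0.145
grip_force: 30.0
```

move_arm(
  commands=[
    [[0,0,0],0,-0.5],
    [[0,0,0],0,-0.5],
    [[0,0,0],0,-0.3],
    [[0,0,0],0,-0.3],
    [[0,0,0],0,-0.3],
    [[0,0,0.4],0,-0.3],
    [[0,0,0.8],0,-0.2],
    [[0,0,0.8],0,0],
    [[0,0,0.8],0,0],
    [[0,0,0],0,0],
    [[0,0,0],0,0],
  ],
)

```text
t: 9.17
eef_pos: [496.9, 12.6, 421.9]
tcp_rot: [3.139, -0.0, 1.299]
ft_force: [-0.7, -0.2, -0.7]
opening: 0.496
grip_force: 0.0
```

```bash
python3 look.py w3.png; python3 - <<'E'
from h import *
c=read_camera("side"); o=c["image"][:,:,::-1].copy()
cv2.imwrite("pics/s3.png",cv2.resize(o[140:320,200:400],(660,594),interpolation=cv2.INTER_CUBIC))
E
```

```text
9.2167 [496.7830626   12.64617034 420.86557242] [3.14124389e+00 7.70315099e-05 1.29879966e+00] 0.4975858582385278
[[316.0, 214.0], [315.0, 233.0], [231.0, 233.0], [230.0, 214.0]]
[[423.0, 175.0], [412.0, 270.0], [388.0, 270.0], [397.0, 175.0]]
grasp [496.8  12.6 249.9] [273. 274.]
```

View pics/s3.png

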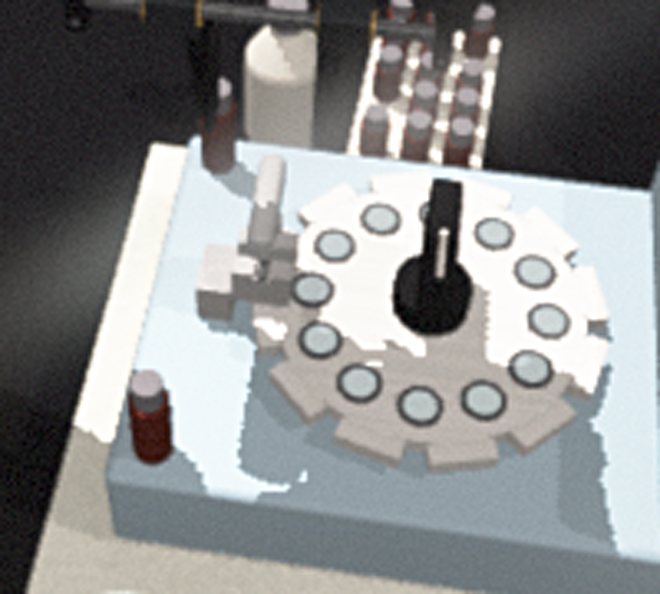

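View pics/w3.png

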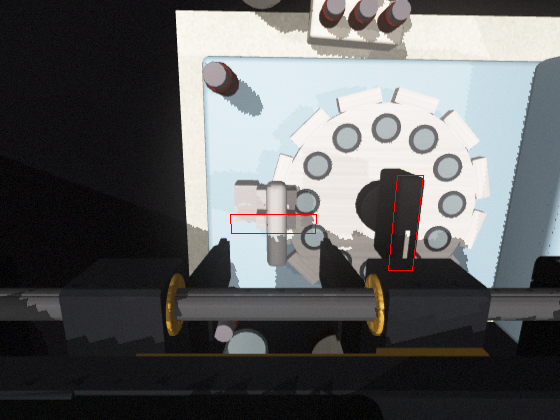

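move_arm(
  commands=[
    [[0.75,-0.21,0],0,0],
    [[0.75,-0.21,0],0,0],
    [[0.74,-0.21,0],0,0],
    [[0.74,-0.21,0],0,0],
    [[0,0,0],0,0],
    [[0,0,-0.8],0,0],
    [[0,0,-0.8],0,0],
    [[0,0,0],0,0],
    [[0,0,0],0,0],
  ],
)

```text
t: 10.02
eef_pos: [586.2, -12.5, 371.8]
tcp_rot: [-3.138, 0.001, 1.299]
ft_force: [0.1, -0.3, 0.5]
opening: 0.501
grip_force: 0.0
```

```bash
python3 look.py w4.png
```

```text
10.0667 [586.45245847 -12.49237167 373.04314921] [-3.14055905e+00  1.79559508e-04  1.29886650e+00] 0.4998879827335374
[[164.0, 237.0], [166.0, 260.0], [62.0, 259.0], [58.0, 236.0]]
[[292.0, 189.0], [290.0, 306.0], [260.0, 305.0], [259.0, 189.0]]
grasp [586.5 -12.5 202. ] [276. 276.]
```

View pics/w4.png

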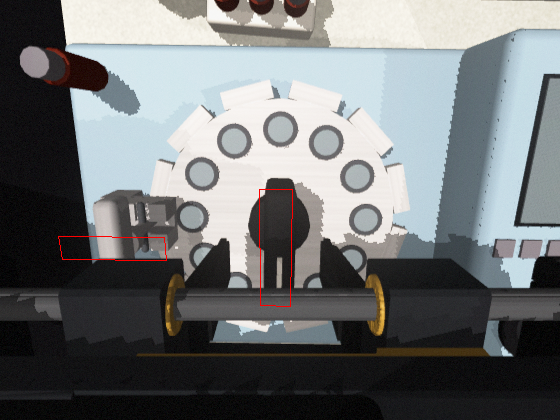

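move_arm(
  commands=[
    [[0.05,-0.02,-0.6],0,0],
    [[0,0,-0.6],0,0],
    [[0,0,-0.55],0,0],
    [[0,0,0],0,0],
    [[0,0,0],0,-0.6],
    [[0,0,0],0,-0.6],
    [[0,0,0],0,-1],
    [[0,0,0],0,-1],
    [[0,0,0],0,-1],
    [[0,0,0],0,-1],
    [[0,0,0],0,-1],
  ],
)

```text
t: 10.98
eef_pos: [587.9, -13.1, 321.2]
tcp_rot: [3.141, -0.0, 1.299]
ft_force: [-1.4, 0.9, 6.1]
opening: 0.189
grip_force: 30.0
```

```bash
python3 -c "
from h import *
s=env.state();print(s['moment'],s['ft_force'],s['tcp_rot'],s['eef_pos'],s['joints'],s['t'])"
```

```text
[ 0.12333491  0.52073053 -0.02388531] [-1.43671046  0.91852624  6.1075881 ] [ 3.14089833e+00 -2.10207459e-04  1.29873214e+00] [587.93662922 -13.07537438 321.1765145 ] [-1.34546642e-01  5.34289156e-01  1.74013427e+00  1.48342034e-04
  8.66452647e-01  1.37421604e-01] 10.9833
```

move_arm(
  commands=[
    [[0,0,0],-0.5,-1],
    [[0,0,0],-0.5,-1],
    [[0,0,0],-0.5,-1],
    [[0,0,0],-0.5,-1],
    [[0,0,0],-0.5,-1],
    [[0,0,0],-0.5,-1],
    [[0,0,0],-0.5,-1],
    [[0,0,0],-0.5,-1],
    [[0,0,0],-0.5,-1],
    [[0,0,0],-0.5,-1],
    [[0,0,0],-0.5,-1],
    [[0,0,0],-0.5,-1],
    [[0,0,0],-0.5,-1],
    [[0,0,0],0,-1],
  ],
)

```text
t: 12.15
eef_pos: [588.3, -13.3, 321.2]
tcp_rot: [3.14, -0.001, 0.777]
ft_force: [2.1, -0.7, 5.7]
opening: 0.19
grip_force: 30.0
```

```bash
python3 - <<'E'
from h import *
s=env.state();print(s['moment'],s['ft_force'],s['tcp_rot'],s['eef_pos'],s['joints'],s['t'])
E
```

```text
[-0.24176884  0.14445496 -0.00933347] [ 2.11830478 -0.71586885  5.67154628] [ 3.13984831e+00 -1.06281114e-03  7.76835552e-01] [588.31800284 -13.32370224 321.181952  ] [-1.34832274e-01  5.34631029e-01  1.73941603e+00 -2.99578238e-04
  8.65515767e-01  6.59323397e-01] 12.15
```

move_arm(
  commands=[
    [[0,0,0],-0.8,-1],
    [[0,0,0],-0.8,-1],
    [[0,0,0],-0.8,-1],
    [[0,0,0],-0.8,-1],
    [[0,0,0],-0.8,-1],
    [[0,0,0],-0.8,-1],
    [[0,0,0],-0.8,-1],
    [[0,0,0],-0.8,-1],
    [[0,0,0],-0.8,-1],
    [[0,0,0],-0.8,-1],
    [[0,0,0],-0.8,-1],
    [[0,0,0],-0.8,-1],
    [[0,0,0],-0.8,-1],
    [[0,0,0],-0.8,-1],
    [[0,0,0],-0.8,-1],
    [[0,0,0],-0.8,-1],
    [[0,0,0],-0.8,-1],
    [[0,0,0],-0.8,-1],
  ],
)

```text
t: 13.65
eef_pos: [588.5, -14.3, 321.2]
tcp_rot: [3.14, -0.003, -0.375]
ft_force: [2.6, -12.1, 4.4]
opening: 0.19
grip_force: 30.0
```

move_arm(
  commands=[
    [[0,0,0],-0.6,-1],
    [[0,0,0],-0.6,-1],
    [[0,0,0],-0.6,-1],
    [[0,0,0],-0.6,-1],
    [[0,0,0],-0.4,-1],
    [[0,0,0],-0.3,-1],
    [[0,0,0],-0.15,-1],
    [[0,0,0],0,-1],
    [[0,0,0],0,-1],
    [[0,0,0],0,-1],
  ],
)

```text
t: 14.48
eef_pos: [588.4, -14.6, 321.2]
tcp_rot: [3.141, -0.003, -0.632]
ft_force: [1.9, -13.6, 5.4]
opening: 0.187
grip_force: 30.0
```

```bash
python3 - <<'E'
from h import *
s=env.state();print(s['moment'],s['ft_force'],s['tcp_rot'],s['eef_pos'],s['joints'],s['t'])
E
```

```text
[-2.01895546  0.19969053 -0.1173499 ] [  1.92988206 -13.63515848   5.39430074] [ 3.14065623 -0.00330421 -0.63214316] [588.38296425 -14.57533797 321.21482798] [-0.1366348   0.53468704  1.73918738 -0.00314593  0.86525912  2.06834324] 14.4833
```

move_arm(
  commands=[
    [[0,-0.02,0],-0.5,-1],
    [[0,-0.01,0],-0.5,-1],
    [[0,0,0],-0.5,-1],
    [[0,0,0],-0.4,-1],
    [[0,0,0],-0.15,-1],
    [[0,0,0],0,-1],
    [[0,0,0],0,-1],
    [[0,0,0],0,-1],
  ],
)

```text
t: 15.15
eef_pos: [588.3, -15.0, 321.2]
tcp_rot: [3.142, -0.003, -0.796]
ft_force: [-0.1, -9.3, 5.6]
opening: 0.19
grip_force: 30.0
```

```bash
python3 - <<'E'
from h import *
s=env.state();print(s['moment'],s['ft_force'],s['tcp_rot'],s['eef_pos'],s['t'])
E
```

```text
[-1.28243817  0.33820085 -0.00354522] [-0.1388384  -9.32817716  5.57617126] [ 3.14154834e+00 -2.53034024e-03 -7.96056204e-01] [588.29464776 -14.96334622 321.18900117] 15.15
```

move_arm(
  commands=[
    [[0,0,0],0,-0.5],
    [[0,0,0],0,-0.4],
    [[0,0,0],0,-0.2],
    [[0,0,0],0,-0.1],
    [[0,0,0],0,-0.1],
    [[0,0,0.4],0,-0.1],
    [[0,0,0.8],0,-0.1],
    [[0,0,1],0,-0.1],
    [[0,0,1],0,-0.1],
    [[-1,0.2,1],0,0],
    [[-1,0.5,0.5],0,0],
    [[-0.5,1,0],0,0],
    [[0,1,0],0,0],
    [[0,1,0],0,0],
    [[0,1,0],0,0],
    [[0,1,0],0,0],
    [[0,1,0],0,0],
    [[0,1,0],0,0],
    [[0,1,0],0,0],
    [[0,0,0],0,0],
  ],
)

```text
t: 16.82
eef_pos: [514.8, 246.4, 460.3]
tcp_rot: [-3.139, 0.005, -0.785]
ft_force: [-0.7, -0.1, 0.1]
opening: 0.497
grip_force: 0.0
```

```bash
python3 - <<'E'
from h import *
s=env.state();print(s['t'],s['eef_pos'])
a=read_camera("top")["image"][110:290,190:450,::-1]; b=read_camera("side")["image"][140:320,200:420,::-1]
f=lambda i,w:cv2.resize(i,(w,int(w*i.shape[0]/i.shape[1])),interpolation=cv2.INTER_CUBIC)
A,B=f(a,430),f(b,365); o=np.zeros((300,800,3),np.uint8); o[:A.shape[0],:430]=A[:300]; o[:min(300,B.shape[0]),432:797]=B[:300]
cv2.imwrite("pics/end.png",o)
E
```

```text
16.8167 [514.76680354 246.44885983 460.33382679]
```

View pics/end.png

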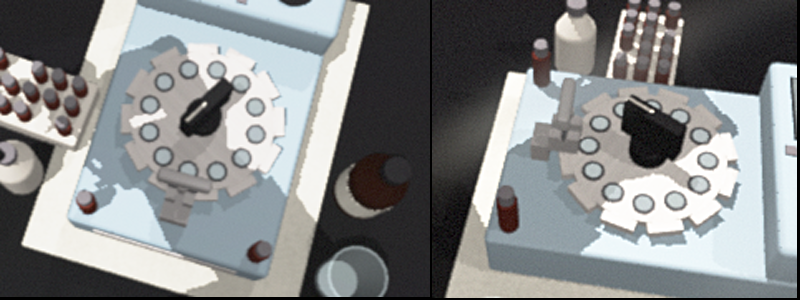

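The last picture shows the white line at the lower-left end of the knob (about pixel 190,115), which is 120° clockwise from its start. The T is square to the turret, and the vials and bottles are standing where they were.

```bash
python3 -c "
from cell import env
print(env.job_done())"
```

```text
the job is handed in; nothing more can be done
None
```

The job is handed in at about 17 s: the plunger is parked in its rest notch, the turret is turned four clicks clockwise and let go, and the vials and bottles around it look undisturbed in the final pictures.

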